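Lay out stripped clutch parts in refitting order

ROBOT

A 6-joint arm with a two-finger parallel gripper is mounted at the origin on a cart in front of the work surface, level with it; the furniture and walls round the work are solid. World frame = base frame: x ahead of the robot, y to its left, z up, the work surface at z = 0. Lengths are in m, angles in rad, forces in N, time in s.
With the tool pointing down it reaches from about 0.3 to 0.875 m from the base axis. Payload 4.2 kg.
Tool frame: the origin (TCP) lies midway between the tips of the shut fingers; the grasp point (between the pads) lies 19 mm behind it; y points along the fingers, x is the direction in which the jaws open and shut, and the axes are right-handed (so a half turn about y gives the same grasp; the last joint's range is limited). The gripper opens to 85 mm and grips with 20 to 120 N. Pads are 22 mm wide; open, the fingers measure 114 mm over their backs; the gripper's body (76 mm by 85 mm) begins 54 mm behind the grasp point. The pads swing forward as they close: fully open they stand 13 mm farther back than shut.
Start: joints at [1.18, 0.32, 1.565, -0, 1.257, -0.02], TCP at [0.208, 0.536, 0.231] pointing down, gripper open.
Joint ranges: [-3.11, 3.11], [-0.84, 2.01], [0.21, 2.61], [-1.34, 4.49], [0.05, 2.63], [-2.56, 2.56]. Speed limits (rad/s): [2.57, 2.57, 3.14, 3.14, 3.14, 3.14].

INTERFACE

Orientations are given as [roll, pitch, yaw] about the fixed x, y, z axes, in that order (R = Rz(yaw) Ry(pitch) Rx(roll)).
In Python, from plant import manip gives the robot as it stands.
- The arm moves only by the tool drive_tool, never from a script. Its arguments are lists of equal length, an entry for each row: "xyz": the shift along the world's x, y, z in mm, a list of three; "angular": the turn, a rotation vector about the world's x, y, z in degrees, a list of three; "fingers": the opening, from 0 (shut) to 1 (fully open). A call has 1 to 10 rows; each row shifts and turns the commanded pose from where the row before left it; what a row does not reach is not made up. A row lasts 1/10 s, in which the tool goes at most 50 mm and 8.59 degrees, less where a joint would pass 70% of its speed; a pose out of reach is approached as far as the arm can. A call with a gripper value outside its range is refused whole. The fingers move at their own pace and stop on an object; the grip force is fixed at half the most. Time passes only in rows, so rows that do not move let the fingers close. It gives the time, the measured TCP pose, the force and the opening at its end, in the units of the state.
- manip.get_state(): the state, without advancing time (a new reading comes with each control period).
- manip.capture(name): name is "scene" or "top" or "wrist"; returns the picture (400x640x3 uint8, red, green, blue); there is no depth.
- manip.camera_params(name): a dict with "mtx" (3x3 intrinsics, pixels), "rvec" (rotation vector, rad) and "tvec" (3), from world to camera coordinates, as OpenCV has them; the wrist camera has in their place "T_tool_cam" (4x4, takes a point from camera to tool coordinates, whose origin is the TCP and whose axes are the tool frame's). Camera axes: x right, y down, z forward; pixel columns grow to the right and rows downward; lengths in m; the calibration is good to about 2 mm. A picture is of the moment at which its call begins: read the wrist's pose just before it. camera_params takes no time and is no camera call.
- manip.job_done(): hands the job in, once; it reports no verdict.
The state is a dict: "time_s": time; "q": joint angles; "joint_velocities": joint speeds; "joint_torque": joint torques, N m; "position": TCP position; "tool_rot": TCP orientation; "contact_force": force on the tool from outside, world axes, zero at the start; "torque": the same for the moment, N m; "finger_gap": finger opening in m.
Only numpy, scipy, OpenCV 4.12 (cv2) and the standard library are available. Lean on these libraries where they do the work, as an engineer would, in place of code of your own. Each camera call takes 0.05 s, during which the arm holds its last target.

TASK

The four clutch parts on the grey steel strip lie in the order they were taken off; move them into the empty wooden tray in the reverse order, ready for refitting: seen from the robot's place, the part at the left end of the strip goes into the right-hand bay of the tray, the second from the left into the second bay from the right, and so on. Set each part down in the middle of its own bay, the same way up as it is now (spring standing, bearing and pad flat, bolt lying), and let go.

Things in the scene. Friction and masses are not known exactly. Their poses are not given: they have to be found in the camera images.
- strip: Grey painted steel strip that holds the row of parts at the start, 90 x 360 mm, 6 mm thick (end flanges 10 mm high), fixed flat on the bench. Origin: centre of its underside; y runs along the row towards the robot's left (turned at most about 6 degrees), x away from the robot, z up. Four round rubber mats lie on it in a row at y = +132, +44, -44 and -132 mm, x = 0, each with one part. It may stand behind or in front of the tray.
- tray: Light wooden tray, empty at the start, 90 x 360 mm, fixed flat on the bench. Origin: centre of its underside; y runs along it towards the robot's left (turned at most about 6 degrees), x away from the robot, z up. Four bays in a row, 84 mm long (y) and 82 mm deep (x), centres at y = +132, +44, -44 and -132 mm, x = 0, each centre marked by a small dark dot; bay floor 8 mm above the bench, surrounded by lips 4 mm wide that rise 3 mm above the floor.
- bearing: Steel release bearing, a thick grey ring lying flat, 48 mm outside diameter, 18 mm high (outer ring 16 mm). Origin: centre of its underside, z up along its axis. About 0.26 kg. Grasp it across the outer ring.
- spring: Dark steel coil spring standing upright, 39 mm diameter, 66 mm high, rigid. Origin: centre of its lower end, z up along its axis. About 0.13 kg. Grasp it across the coils.
- pad: Friction lining pad lying flat, lining upwards, on its steel back plate: 40 mm (x) x 61 mm (y) x 14 mm (z); the back plate is the lowest 5 mm, the lining above is 34 x 56 mm. Origin: centre of its underside. Its long side lies roughly along the row. About 0.28 kg. Grasp it across its 40 mm width.
- bolt: Steel hex bolt lying on its side, 54 mm long (along its x), 18 mm wide (y), 16 mm high (z). Origin: middle of its length, on its underside. It lies roughly along the row. About 0.05 kg. Grasp it across its 18 mm width.
- mat_bearing: One of four identical round black rubber mats, 80 mm across and 4 mm thick, fixed on the steel strip; this is the one on which the bearing lies at the start, so it marks that part's place in the row. Origin: centre of its underside (6 mm above the bench; its top is 10 mm above the bench). It does not move.
- mat_spring: One of four identical round black rubber mats, 80 mm across and 4 mm thick, fixed on the steel strip; this is the one on which the spring lies at the start, so it marks that part's place in the row. Origin: centre of its underside (6 mm above the bench; its top is 10 mm above the bench). It does not move.
- mat_pad: One of four identical round black rubber mats, 80 mm across and 4 mm thick, fixed on the steel strip; this is the one on which the lining pad lies at the start, so it marks that part's place in the row. Origin: centre of its underside (6 mm above the bench; its top is 10 mm above the bench). It does not move.
- mat_bolt: One of four identical round black rubber mats, 80 mm across and 4 mm thick, fixed on the steel strip; this is the one on which the bolt lies at the start, so it marks that part's place in the row. Origin: centre of its underside (6 mm above the bench; its top is 10 mm above the bench). It does not move.
Things that resemble listed ones, but are neither listed nor needed, are in the scene too. Of the things that look like the spring, the largest one is meant.

How it is judged:
By the outcome, as a careful person would: the job done as asked, in the order asked, and still so for the second after the job is handed in, with the robot touching nothing.
It also fails if it takes over 88 s, if anything falls off the work surface, if the arm or the gripper's body presses on something with over 40 N, if the wrist force passes 120 N, or if a joint passes its speed limit or range.

## Working session

There is one attempt and no reset: what is moved stays moved. The work goes in short steps, Python scripts to look and compute and a tool call to move; the robot and the scene stay as the last step left them, time stands still between calls to the robot, and variables do not carry over. Pictures are saved under pics/ and viewed, and the job is handed in when it is done.

Besides the shell and the picture viewer there is one more tool, called in YAML: its name, and indented under it one key for each argument. drive_tool: Moves the arm, as the interface text tells. Its arguments: {"type":"object","properties":{"xyz":{"type":"array"},"angular":{"type":"array"},"fingers":{"type":"array"}},"required":["xyz","angular","fingers"]}

```bash
ls; mkdir -p pics
python3 - <<'E'
from plant import manip
import cv2
print(manip.get_state())
for n in ["scene","top","wrist"]:
    print(n,manip.camera_params(n))
for n in ["scene","top"]:
    cv2.imwrite(f"pics/{n}0.png",manip.capture(n)[:,:,::-1])
E
```

```text
pics
{'time_s': 0.0, 'q': array([ 1.17998761e+00,  3.20312126e-01,  1.56567243e+00,  1.22392450e-06,
        1.25736158e+00, -1.99833437e-02]), 'joint_velocities': array([-0.00019505, -0.00109291, -0.00074995, -0.00068881, -0.00034154,
        0.00034691]), 'joint_torque': array([-2.47151111e-04, -4.15536010e+01, -2.34156471e+01,  1.08628101e-04,
        8.35628773e-03,  1.42190481e-05]), 'position': array([0.20818552, 0.53549368, 0.23047318]), 'tool_rot': array([-1.57076013,  0.0017531 ,  1.19997061]), 'contact_force': array([-0.26675213,  0.34740305, -0.02710598]), 'torque': array([-0.00598565,  0.01456138,  0.0327188 ]), 'finger_gap': 0.0852045397180528}
scene {'mtx': array([[400.4419477 ,   0.        , 318.94936017],
       [  0.        , 400.4419477 , 204.64804191],
       [  0.        ,   0.        ,   1.        ]]), 'rvec': array([ 2.13762346, -1.05914464,  0.4529857 ]), 'tvec': array([-0.33423361,  0.30922882,  0.58338748])}
top {'mtx': array([[414.4369979,   0.       , 322.2205409],
       [  0.       , 414.4369979, 197.2090695],
       [  0.       ,   0.       ,   1.       ]]), 'rvec': array([ 2.14555157, -2.12570149,  0.19569293]), 'tvec': array([-0.02136595,  0.52920588,  0.81224898])}
wrist {'mtx': array([[322.02164477,   0.        , 319.87437788],
       [  0.        , 322.02164477, 194.85282675],
       [  0.        ,   0.        ,   1.        ]]), 'T_tool_cam': array([[ 9.99999983e-01, -4.17629380e-05,  1.82177753e-04,
        -5.56802196e-04],
       [-1.86651363e-04, -2.73746587e-01,  9.61801836e-01,
        -1.42602202e-01],
       [ 9.70286784e-06, -9.61801853e-01, -2.73746590e-01,
         7.06216566e-02],
       [ 0.00000000e+00,  0.00000000e+00,  0.00000000e+00,
         1.00000000e+00]])}
```

View pics/scene0.png

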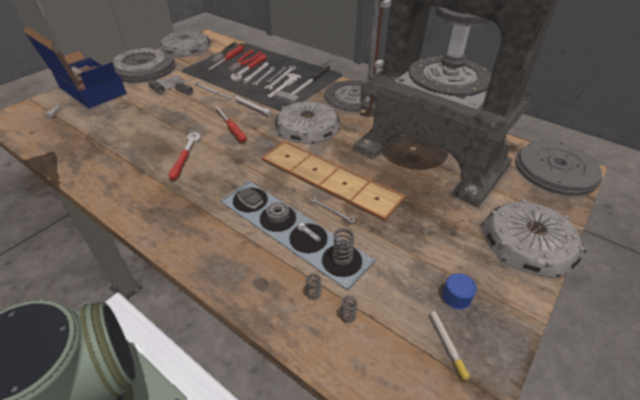

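View pics/top0.png

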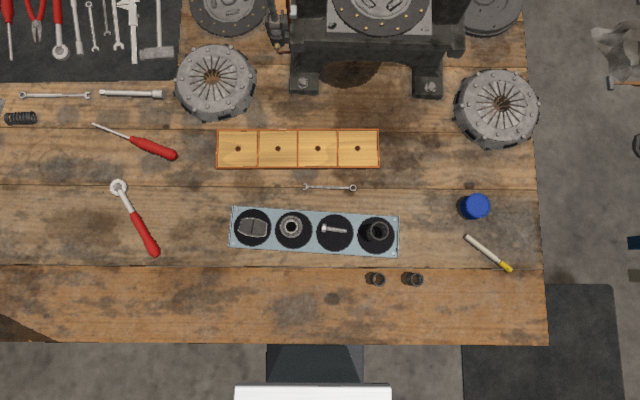

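The top view shows the strip in front of the tray. From the left it holds the pad (252,228), bearing (292,228), bolt (334,231) and the large spring (377,233). The bay dots are at about (237,148), (277,148), (317,148) and (357,148). The small springs at (375,279) and (412,279) are decoys. Next I'll measure everything.

```bash
cat > h.py <<'E'
import numpy as np, cv2
from plant import manip
from scipy.spatial.transform import Rotation as Ro
def fixed(n):
    p=manip.camera_params(n);R,_=cv2.Rodrigues(p['rvec']);return p['mtx'],R,np.asarray(p['tvec'])
def toolT(s):
    T=np.eye(4);T[:3,:3]=Ro.from_euler('xyz',s['tool_rot']).as_matrix();T[:3,3]=s['position'];return T
def wristcam(s):
    p=manip.camera_params('wrist');T=np.linalg.inv(toolT(s)@p['T_tool_cam']);return p['mtx'],T[:3,:3],T[:3,3]
def ray(cam,px,z):
    K,R,t=cam;px=np.atleast_2d(np.asarray(px,float))
    d=(R.T@np.linalg.inv(K)@np.c_[px,np.ones(len(px))].T).T
    c=-R.T@t;return c+d*((z-c[2])/d[:,2:3])
def proj(cam,P):
    K,R,t=cam;return cv2.projectPoints(np.atleast_2d(np.asarray(P,float)),cv2.Rodrigues(R)[0],t,K,None)[0][:,0]
E
python3 - <<'E'
from h import *
im=cv2.imread('pics/top0.png');cv2.imwrite('pics/crop0.png',cv2.resize(im[120:300,205:435],None,fx=3.4,fy=3.3,interpolation=cv2.INTER_CUBIC)[:600])
cam=fixed('top')
hsv=cv2.cvtColor(im,cv2.COLOR_BGR2HSV)
# tray dots
g=cv2.cvtColor(im,cv2.COLOR_BGR2GRAY)
roi=(slice(135,162),slice(222,376))
m=np.zeros_like(g);m[roi]=(g[roi]<85)*255
n,l,st,c=cv2.connectedComponentsWithStats(m)
for i in range(1,n):
    if st[i,4]>4: print('dot',c[i],st[i],ray(cam,c[i],.008)[0].round(4))
m=np.zeros_like(g);m[200:262,225:402]=(g[200:262,225:402]<45)*255
n,l,st,c=cv2.connectedComponentsWithStats(m)
for i in range(1,n):
    if st[i,4]>30:
        b=st[i];cc=[b[0]+b[2]/2-.5,b[1]+b[3]/2-.5]
        print('mat',cc,b,ray(cam,cc,.010)[0].round(4), b[2:4]*0+0)
for nme,px in dict(pad=(252,228),bearing=(291,227),bolt=(334,230),spring=(378,231)).items(): print(nme,ray(cam,px,.02)[0].round(4))
print('cam',(-cam[1].T@cam[2]).round(3))
E
```

```text
dot [237.5        148.28571429] [236 147   4   4  14] [0.6435 0.1708 0.008 ]
dot [277.5        148.28571429] [276 147   4   4  14] [0.6446 0.0828 0.008 ]
dot [317.46153846 147.84615385] [316 146   4   4  13] [ 0.6466 -0.0054  0.008 ]
dot [356.84615385 147.76923077] [355 146   5   4  13] [ 0.6478 -0.0925  0.008 ]
mat [np.float64(251.5), np.float64(227.0)] [234 209  36  37 502] [0.4698 0.1332 0.01  ] [0 0]
mat [np.float64(293.0), np.float64(229.5)] [275 212  37  36 567] [0.4653 0.0448 0.01  ] [0 0]
mat [np.float64(334.5), np.float64(232.5)] [317 215  36  36 849] [ 0.4597 -0.0435  0.01  ] [0 0]
mat [np.float64(375.0), np.float64(235.0)] [357 218  37  35 682] [ 0.4552 -0.1298  0.01  ] [0 0]
mat [np.float64(290.5), np.float64(226.0)] [286 222  10   9  68] [0.4727 0.0503 0.01  ] [0 0]
mat [np.float64(378.5), np.float64(230.5)] [372 224  14  14 138] [ 0.4648 -0.1374  0.01  ] [0 0]
pad [0.4667 0.1304 0.02  ]
bearing [0.4695 0.0485 0.02  ]
bolt [ 0.4641 -0.0421  0.02  ]
spring [ 0.4628 -0.1348  0.02  ]
cam [ 0.382 -0.009  0.891]
```

View pics/crop0.png

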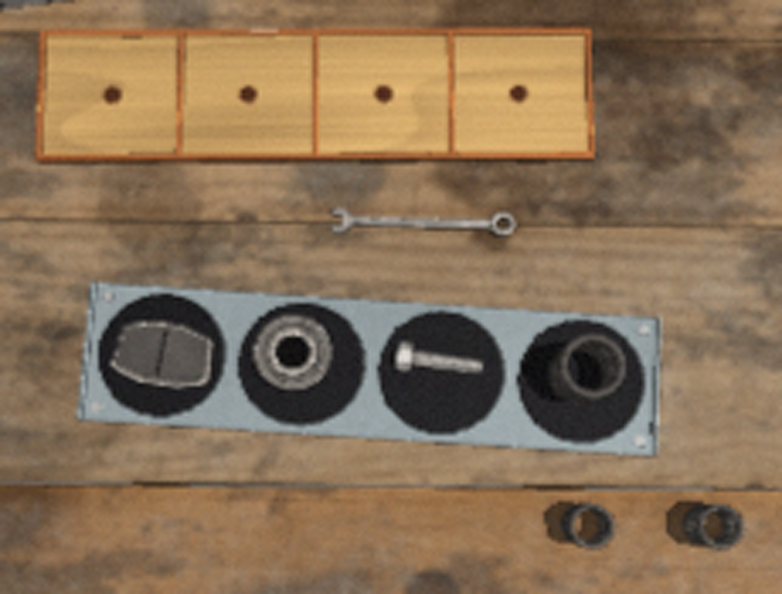

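The tray is turned about +0.9° and the strip about −3.2°, and the spacings come out at 88 mm as given. Next I'll move over both and look with the wrist camera.

drive_tool:
  xyz:
    - [26,-42,2]
    - [26,-42,2]
    - [26,-42,2]
    - [26,-42,2]
    - [26,-42,2]
    - [26,-42,2]
    - [26,-42,2]
    - [26,-42,2]
    - [26,-42,2]
    - [26,-42,2]
  angular:
    - [0,0,-6]
    - [0,0,-6]
    - [0,0,-6]
    - [0,0,-6]
    - [0,0,-6]
    - [0,0,-6]
    - [0,0,-6]
    - [0,0,-6]
    - [0,0,-6]
    - [0,0,-6]
  fingers: [1,1,1,1,1,1,1,1,1,1]

```text
time_s: 1.1
position: [0.4688, 0.114, 0.2512]
tool_rot: [-1.571, 0.0, 0.148]
contact_force: [1.1, 0.7, 1.1]
finger_gap: 0.0855
```

drive_tool:
  xyz:
    - [26,-42,2]
    - [26,-42,2]
    - [0,0,0]
    - [0,0,0]
  angular:
    - [0,0,-6]
    - [0,0,-6]
    - [0,0,0]
    - [0,0,0]
  fingers: [1,1,1,1]

```text
time_s: 1.5
position: [0.5202, 0.0312, 0.2546]
tool_rot: [-1.57, 0.002, -0.059]
contact_force: [-0.1, 0.7, -0.2]
finger_gap: 0.0856
```

Run:
```python
from h import *
s=manip.get_state();im=manip.capture('wrist')[:,:,::-1];cv2.imwrite('pics/w1.png',im)
print(s['time_s'],s['position'],s['tool_rot'],s['q'])
np.save('w1.npy',toolT(s))
```

```text
1.5 [0.52023649 0.03116488 0.25463406] [-1.57042709  0.00170336 -0.05850642] [3.74419274e-02 2.20948344e-01 1.64339269e+00 5.54156443e-04
 1.27891181e+00 9.57887590e-02]
```

View pics/w1.png

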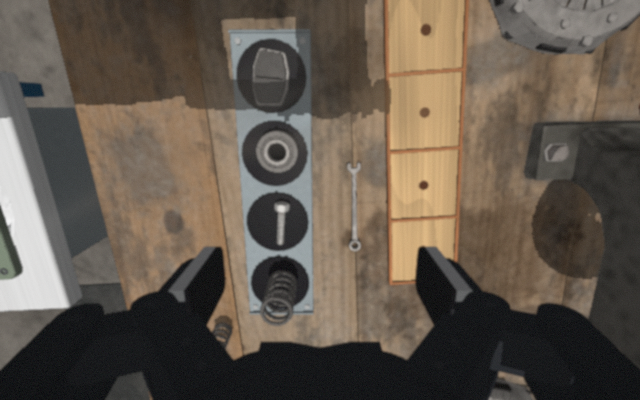

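The wrist view shows the pad (270,77), bearing (277,151), bolt (281,220), spring (278,295) and tray dots (426,30), (425,112) and (424,185). I'll measure these and compare them with the top view.

Run:
```python
from h import *
im=cv2.imread('pics/w1.png');g=cv2.cvtColor(im,cv2.COLOR_BGR2GRAY)
T=np.load('w1.npy');p=manip.camera_params('wrist');Ti=np.linalg.inv(T@p['T_tool_cam']);cam=(p['mtx'],Ti[:3,:3],Ti[:3,3])
for (x,y) in [(426,30),(425,112),(424,185)]:
    r=g[y-8:y+9,x-8:x+9];m=r<r.min()+40;yy,xx=np.nonzero(m);print('dot',ray(cam,(xx.mean()+x-8,yy.mean()+y-8),.008)[0].round(4))
top=fixed('top')
# compare mats via ellipse bbox ; project top-measured
for P in [(.4698,.1332,.01),(.4653,.0448,.01),(.4597,-.0435,.01),(.4552,-.1298,.01)]: print('matproj',proj(cam,P).round(1))
c=im[25:330,215:325];cv2.imwrite('pics/w1c.png',cv2.resize(c[:155],None,fx=3.8,fy=3.8,interpolation=cv2.INTER_CUBIC));cv2.imwrite('pics/w1d.png',cv2.resize(c[150:],None,fx=3.8,fy=3.8,interpolation=cv2.INTER_CUBIC))
```

```text
dot [0.6429 0.1715 0.008 ]
dot [0.6441 0.0837 0.008 ]
dot [ 0.6453 -0.0046  0.008 ]
matproj [[271.6  76.1]]
matproj [[275.1 154.1]]
matproj [[277.4 222.9]]
matproj [[280.1 282.7]]
```

View pics/w1c.png

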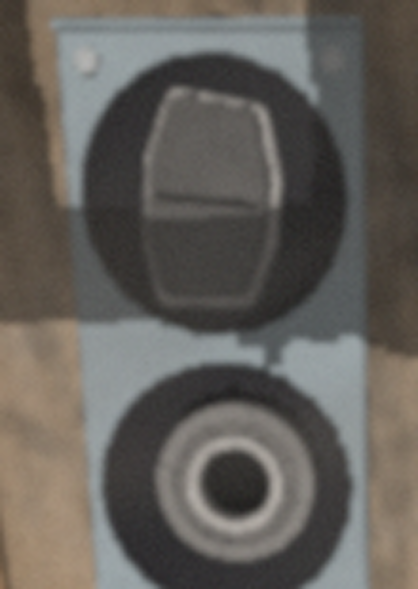

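View pics/w1d.png

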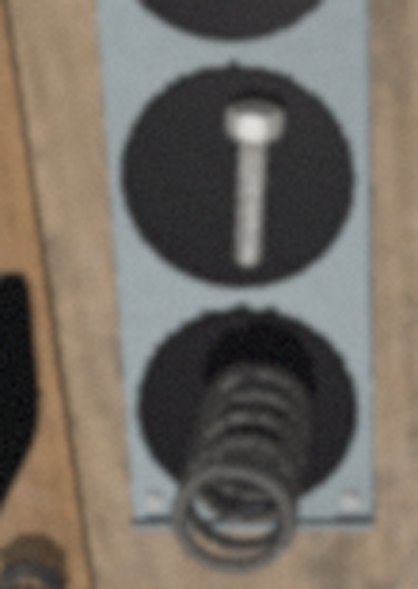

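Run:
```python
from h import *
T=np.load('w1.npy');p=manip.camera_params('wrist');Ti=np.linalg.inv(T@p['T_tool_cam']);w=(p['mtx'],Ti[:3,:3],Ti[:3,3]);t=fixed('top')
a=lambda u,v:(215+(u+.5)/3.8-.5,25+(v+.5)/3.8-.5)
b=lambda u,v:(215+(u+.5)/3.8-.5,175+(v+.5)/3.8-.5)
c=lambda u,v:(205+(u+.5)/3.4-.5,120+(v+.5)/3.3-.5)
for n,pw,pt,z in [('pad',a(212,198),c(161,354),.016),('padtopedge',a(218,90),c(110,350),.015),('padbot',a(208,305),c(212,355),.015),('bearing',a(235,482),c(293,352),.026),('bolthead',b(252,100),c(397,357),.018),('bolttip',b(246,268),c(484,364),.018),('springtop',b(234,517),c(594,366),.076)]:
    print(n,ray(w,pw,z)[0].round(4),ray(t,pt,z)[0].round(4))
```

```text
pad [0.4693 0.1321 0.016 ] [0.4693 0.1312 0.016 ]
padtopedge [0.4738 0.1613 0.015 ] [0.4717 0.1631 0.015 ]
padbot [0.4649 0.1021 0.015 ] [0.4691 0.0996 0.015 ]
bearing [0.4695 0.05   0.026 ] [0.4704 0.0485 0.026 ]
bolthead [ 0.468  -0.0121  0.018 ] [ 0.4686 -0.0155  0.018 ]
bolttip [ 0.4606 -0.071   0.018 ] [ 0.4646 -0.0696  0.018 ]
springtop [ 0.4589 -0.1266  0.076 ] [ 0.4585 -0.1294  0.076 ]
```

The two views agree to within 1–3 mm. I'll take the pad first: hover and take a close look for its yaw.

drive_tool:
  xyz:
    - [-12.5,25,-31]
    - [-12.5,25,-31]
    - [-12.5,25,-31]
    - [-12.5,25,-31]
    - [0,0,0]
    - [0,0,0]
  angular:
    - [0,0,0]
    - [0,0,0]
    - [0,0,0]
    - [0,0,0]
    - [0,0,0]
    - [0,0,0]
  fingers: [1,1,1,1,1,1]

```text
time_s: 2.15
position: [0.4693, 0.1333, 0.1313]
tool_rot: [-1.571, 0.001, -0.053]
contact_force: [0.8, 0.2, 0.1]
finger_gap: 0.0854
```

```bash
cat > look.py <<'E'
import sys
from h import *
n=sys.argv[1]
s=manip.get_state();im=manip.capture('wrist')[:,:,::-1];cv2.imwrite(f'pics/{n}.png',im);np.save(f'{n}.npy',toolT(s))
print(s['time_s'],s['position'].round(4),s['tool_rot'].round(4),s['contact_force'].round(1),s['finger_gap'])
E
python3 look.py w2
python3 - <<'E'
import cv2
im=cv2.imread('pics/w2.png');cv2.imwrite('pics/w2c.png',cv2.resize(im[100:300,220:420],None,fx=3,fy=3,interpolation=cv2.INTER_CUBIC))
E
```

```text
2.15 [0.4693 0.1333 0.1313] [-1.5712e+00  8.0000e-04 -5.2600e-02] [0.8 0.2 0.1] 0.08540427180088728
```

View pics/w2c.png

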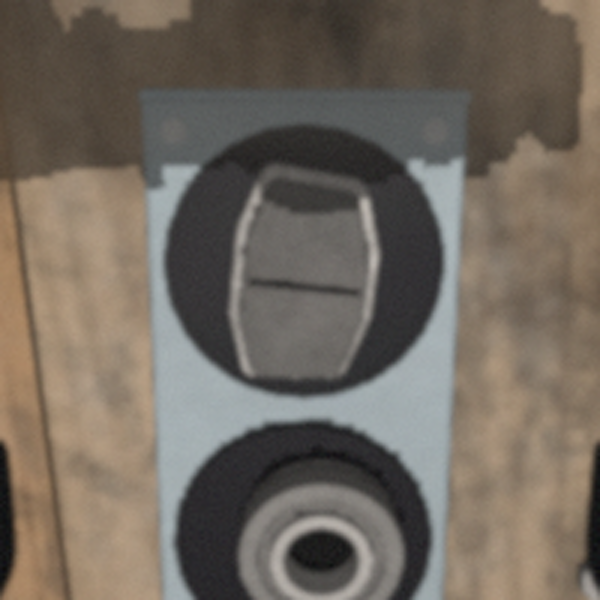

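```bash
cat >> h.py <<'E'
def saved(n):
    T=np.load(n+'.npy');p=manip.camera_params('wrist');Ti=np.linalg.inv(T@p['T_tool_cam']);return p['mtx'],Ti[:3,:3],Ti[:3,3]
def uncrop(pts,x0,y0,f): return (np.asarray(pts,float)+.5)/f-.5+[x0,y0]
E
python3 - <<'E'
from h import *
w=saved('w2')
P=ray(w,uncrop([(262,167),(365,185),(381,248),(342,380),(247,378),(229,305)],220,100,3),.015);print(P.round(4));print((P.max(0)+P.min(0))/2,P.mean(0))
S=ray(w,uncrop([(250,282),(358,292)],220,100,3),.024);d=S[1]-S[0];print(S.round(4),np.degrees(np.arctan2(d[1],d[0])))
m=ray(w,uncrop([(313,176),(295,379)],220,100,3),.015);d=m[0]-m[1];print(m.mean(0),np.linalg.norm(d),np.degrees(np.arctan2(-d[0],d[1])))
c=ray(w,uncrop([(322,558)],220,100,3),.028);print('bearing',c)
E
```

```text
[[0.459  0.1627 0.015 ]
 [0.4865 0.1563 0.015 ]
 [0.4903 0.1386 0.015 ]
 [0.478  0.1003 0.015 ]
 [0.4509 0.1023 0.015 ]
 [0.4473 0.1244 0.015 ]]
[0.46884045 0.13145999 0.015     ] [0.46869647 0.13074513 0.015     ]
[[0.4543 0.1332 0.024 ]
 [0.4831 0.1289 0.024 ]] -8.509354630142328
[0.46860915 0.13038708 0.015     ] 0.05877540274165243 -7.845942869912567
bearing [[0.46972427 0.05098497 0.028     ]]
```

drive_tool:
  xyz:
    - [0,-1,-35]
    - [0,-1,-35]
    - [0,0,0]
    - [0,0,0]
  angular:
    - [0,0,-2.6]
    - [0,0,-2.6]
    - [0,0,0]
    - [0,0,0]
  fingers: [1,1,1,1]

```text
time_s: 2.6
position: [0.4715, 0.1298, 0.0625]
tool_rot: [-1.57, -0.002, -0.147]
contact_force: [0.7, -0.0, 0.0]
finger_gap: 0.0853
```

```bash
python3 look.py w3
python3 - <<'E'
import cv2
im=cv2.imread('pics/w3.png');cv2.imwrite('pics/w3c.png',cv2.resize(im[80:360,150:490],None,fx=2,fy=2,interpolation=cv2.INTER_CUBIC))
E
```

```text
2.6 [0.4715 0.1298 0.0625] [-1.5703 -0.0016 -0.147 ] [ 0.7 -0.   0. ] 0.08534516534670013
```

View pics/w3c.png

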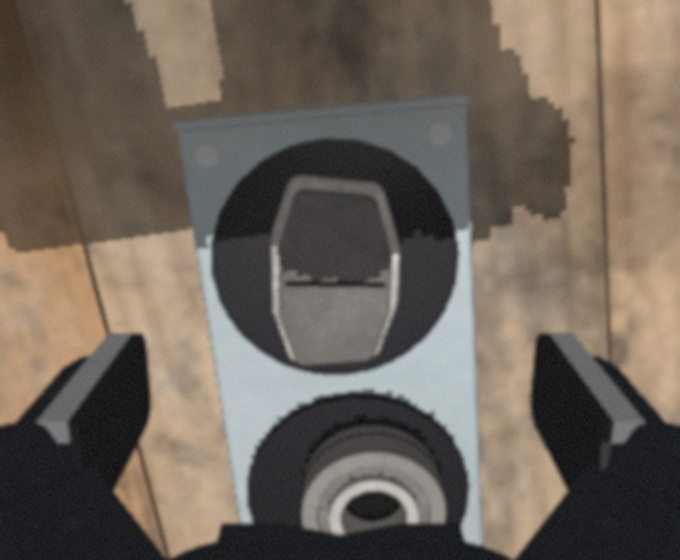

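drive_tool:
  xyz:
    - [-1,0,-30]
    - [0,1,-22]
    - [0,0,0]
    - [0,0,0]
  angular:
    - [0,0,0]
    - [0,0,0]
    - [0,0,0]
    - [0,0,0]
  fingers: [1,1,1,1]

```text
time_s: 3.05
position: [0.4708, 0.1312, 0.0109]
tool_rot: [-1.57, -0.003, -0.147]
contact_force: [0.7, 0.1, 0.9]
finger_gap: 0.0849
```

drive_tool:
  xyz:
    - [0,0,0]
    - [0,0,0]
    - [0,0,0]
    - [0,0,0]
    - [0,0,0]
    - [0,0,0]
  angular:
    - [0,0,0]
    - [0,0,0]
    - [0,0,0]
    - [0,0,0]
    - [0,0,0]
    - [0,0,0]
  fingers: [0.4,0.4,0,0,0,0]

```text
time_s: 3.65
position: [0.4699, 0.131, 0.0106]
tool_rot: [-1.57, -0.002, -0.147]
contact_force: [-1.8, -0.2, 9.7]
finger_gap: 0.0368
```

```bash
python3 look.py w4
python3 - <<'E'
import cv2
im=cv2.imread('pics/w4.png');cv2.imwrite('pics/w4c.png',cv2.resize(im[80:360,150:490],None,fx=2,fy=2,interpolation=cv2.INTER_CUBIC))
E
```

```text
3.65 [0.4699 0.131  0.0106] [-1.5703 -0.0017 -0.147 ] [-1.8 -0.2  9.7] 0.036756308932683085
```

View pics/w4c.png

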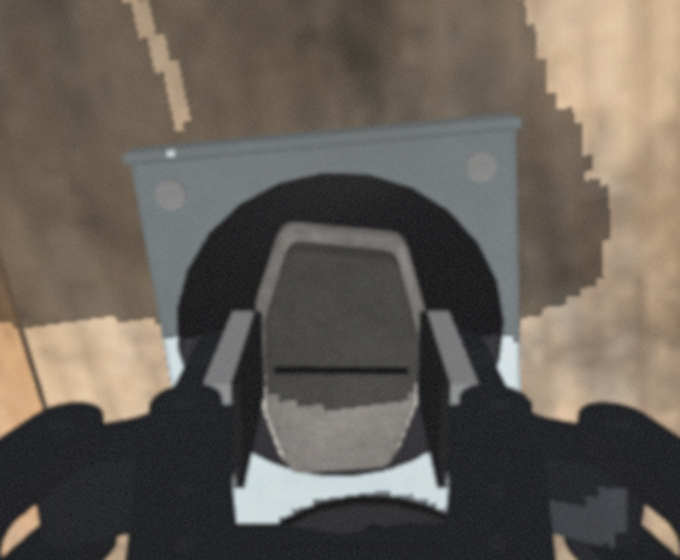

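The jaws stopped on the pad with a 37 mm gap. I'll lift and check that it's held.

drive_tool:
  xyz:
    - [0,0,3]
    - [0,0,10]
    - [0,0,25]
    - [0,0,30]
    - [0,0,30]
    - [0,0,10]
    - [0,0,0]
  angular:
    - [0,0,0]
    - [0,0,0]
    - [0,0,0]
    - [0,0,0]
    - [0,0,0]
    - [0,0,0]
    - [0,0,0]
  fingers: [0,0,0,0,0,0,0]

```text
time_s: 4.4
position: [0.4701, 0.1311, 0.1186]
tool_rot: [-1.57, -0.003, -0.147]
contact_force: [-0.3, -0.5, -3.3]
finger_gap: 0.0364
```

```bash
python3 look.py w5
python3 - <<'E'
import cv2
im=cv2.imread('pics/w5.png');cv2.imwrite('pics/w5c.png',cv2.resize(im[80:360,150:490],None,fx=2,fy=2,interpolation=cv2.INTER_CUBIC))
E
```

```text
4.4 [0.4701 0.1311 0.1186] [-1.5696 -0.003  -0.1474] [-0.3 -0.5 -3.3] 0.0363822603792071
```

View pics/w5c.png

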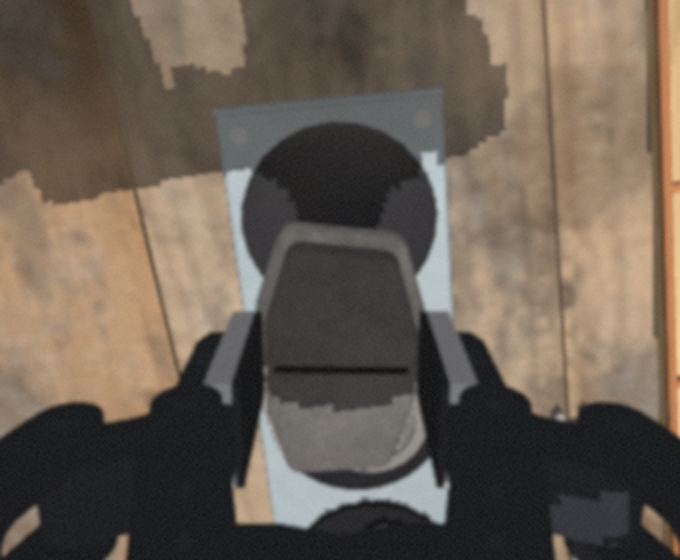

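Run:
```python
from h import *
w=saved('w5')
P=ray(w,uncrop([(340,232),(345,470),(258,330),(425,330),(341,370)],150,80,2),.1186+.0044);print(P.round(4),(P[0]+P[1])/2, np.linalg.norm(P[0]-P[1]))
```

```text
[[0.473  0.1604 0.123 ]
 [0.4651 0.0991 0.123 ]
 [0.4506 0.1397 0.123 ]
 [0.4891 0.1339 0.123 ]
 [0.4682 0.1266 0.123 ]] [0.46904922 0.12974934 0.123     ] 0.06173758770307457
```

The pad is held centred and level. Next I'll carry it to above the right-hand bay.

drive_tool:
  xyz:
    - [15,-18,0]
    - [25,-31,0]
    - [27,-34,0]
    - [27,-34,0]
    - [27,-34,0]
    - [27,-34,0]
    - [20,-26,0]
    - [10,-12,0]
    - [0,0,0]
    - [0,0,0]
  angular:
    - [0,0,1]
    - [0,0,1.2]
    - [0,0,1.2]
    - [0,0,1.2]
    - [0,0,1.2]
    - [0,0,1.2]
    - [0,0,1.2]
    - [0,0,1.1]
    - [0,0,0]
    - [0,0,0]
  fingers: [0,0,0,0,0,0,0,0,0,0]

```text
time_s: 5.45
position: [0.6458, -0.0917, 0.1148]
tool_rot: [-1.569, 0.005, 0.014]
contact_force: [-0.6, 0.2, -3.2]
finger_gap: 0.0366
```

```bash
python3 look.py w6
```

```text
5.45 [ 0.6458 -0.0917  0.1148] [-1.5695  0.0049  0.014 ] [-0.6  0.2 -3.2] 0.036570953907521055
```

View pics/w6.png

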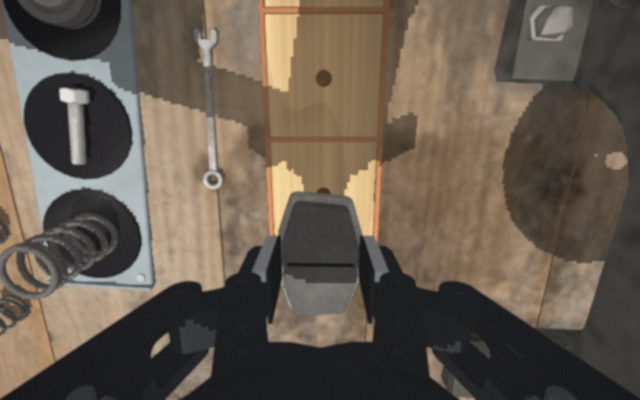

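Run:
```python
from h import *
print(ray(saved('w6'),[(323,78),(323,193)],.008), manip.get_state()['position'])
```

```text
[[ 0.6450471  -0.00449416  0.008     ]
 [ 0.64649851 -0.09161375  0.008     ]] [ 0.64581116 -0.09123804  0.11541827]
```

drive_tool:
  xyz:
    - [1.5,0,-25]
    - [0,0,-30]
    - [0,0,-30]
    - [0,0,-10]
    - [0,0,-4]
    - [0,0,0]
    - [0,0,0]
  angular:
    - [0,0,0]
    - [0,0,0]
    - [0,0,0]
    - [0,0,0]
    - [0,0,0]
    - [0,0,0]
    - [0,0,0]
  fingers: [0,0,0,0,0,0,0]

```text
time_s: 6.2
position: [0.6499, -0.092, 0.02]
tool_rot: [-1.571, -0.003, 0.015]
contact_force: [0.6, -0.4, -2.6]
finger_gap: 0.0365
```

```bash
python3 look.py w7
```

```text
6.2 [ 0.6499 -0.092   0.02  ] [-1.5713 -0.003   0.0152] [ 0.6 -0.4 -2.6] 0.03649003021915304
```

View pics/w7.png

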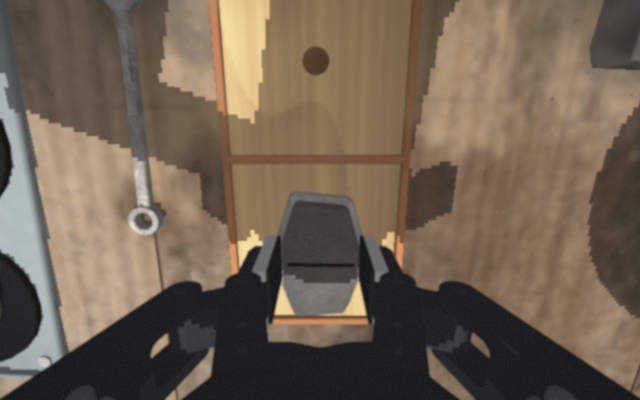

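Run:
```python
from h import *
w=saved('w7')
print(ray(w,[(317,159),(320,320)],.011).round(4)); print(ray(w,[(229,162),(405,162),(238,235),(398,235)],.011).round(4)); print(ray(w,[(320,193),(320,315),(280,235),(360,235)],.02+.0044).round(4),ray(w,(315.5,60),.008))
```

```text
[[ 0.6466 -0.0482  0.011 ]
 [ 0.6494 -0.1374  0.011 ]]
[[ 0.6048 -0.0502  0.011 ]
 [ 0.6885 -0.049   0.011 ]
 [ 0.607  -0.0876  0.011 ]
 [ 0.6882 -0.0865  0.011 ]]
[[ 0.6482 -0.0612  0.0244]
 [ 0.6491 -0.1244  0.0244]
 [ 0.63   -0.0816  0.0244]
 [ 0.667  -0.0811  0.0244]] [[ 0.64533544 -0.00421122  0.008     ]]
```

The bay's edges put its centre at (0.6475, −0.0928) and the pad is at (0.6486, −0.0928). I'll shift −1 mm in x, lower and release with a small opening.

drive_tool:
  xyz:
    - [-1,0,-6]
    - [0,0,-4]
    - [0,0,0]
    - [0,0,0]
  angular:
    - [0,0,0]
    - [0,0,0]
    - [0,0,0]
    - [0,0,0]
  fingers: [0,0,0,0]

```text
time_s: 6.65
position: [0.6479, -0.0921, 0.0088]
tool_rot: [-1.571, -0.0, 0.015]
contact_force: [-0.8, 0.2, 1.6]
finger_gap: 0.0365
```

drive_tool:
  xyz:
    - [0,0,0]
    - [0,0,0]
    - [0,0,2]
    - [0,0,15]
    - [0,0,35]
    - [0,0,40]
    - [0,0,10]
  angular:
    - [0,0,0]
    - [0,0,0]
    - [0,0,0]
    - [0,0,0]
    - [0,0,0]
    - [0,0,0]
    - [0,0,0]
  fingers: [0.56,0.56,0.56,0.56,0.7,1,1]

```text
time_s: 7.35
position: [0.6509, -0.0926, 0.1167]
tool_rot: [-1.573, -0.01, 0.015]
contact_force: [0.6, 0.1, 0.6]
finger_gap: 0.0848
```

```bash
python3 look.py w8
```

```text
7.35 [ 0.6509 -0.0926  0.1167] [-1.5726 -0.0104  0.0149] [0.6 0.1 0.6] 0.08479826494591475
```

View pics/w8.png

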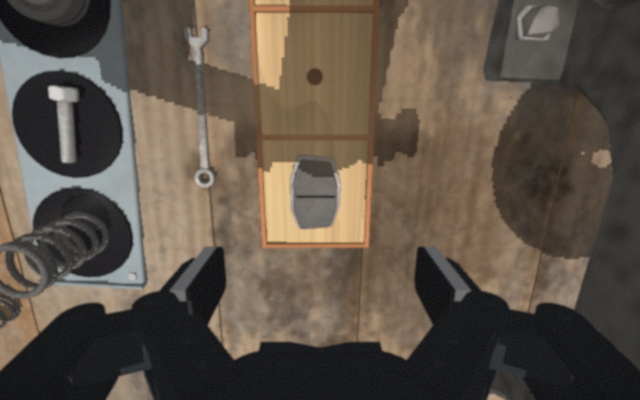

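The pad sits centred in the right bay. Next is the bearing.

drive_tool:
  xyz:
    - [-15,12,0]
    - [-30,24,0]
    - [-35,27,0]
    - [-35,27,0]
    - [-35,27,0]
    - [-20,16,0]
    - [-10,9,0]
    - [0,0,0]
    - [0,0,0]
  angular:
    - [0,0,0]
    - [0,0,0]
    - [0,0,0]
    - [0,0,0]
    - [0,0,0]
    - [0,0,0]
    - [0,0,0]
    - [0,0,0]
    - [0,0,0]
  fingers: [1,1,1,1,1,1,1,1,1]

```text
time_s: 8.3
position: [0.4691, 0.0497, 0.1105]
tool_rot: [-1.571, -0.002, 0.015]
contact_force: [0.7, -1.2, 1.5]
finger_gap: 0.0852
```

```bash
python3 look.py w9
python3 - <<'E'
import cv2
im=cv2.imread('pics/w9.png');cv2.imwrite('pics/w9c.png',cv2.resize(im[80:280,220:420],None,fx=3,fy=3,interpolation=cv2.INTER_CUBIC))
E
```

```text
8.3 [0.4691 0.0497 0.1105] [-1.5711 -0.0017  0.0152] [ 0.7 -1.2  1.5] 0.08524770133279189
```

View pics/w9c.png

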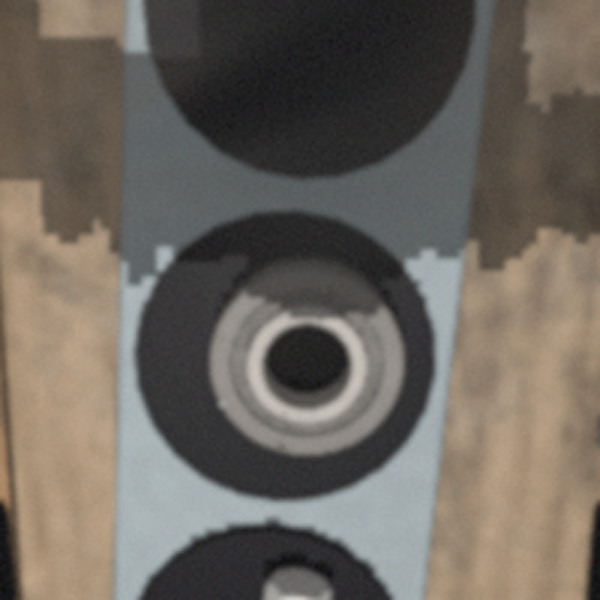

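Run:
```python
from h import *
w=saved('w9')
print(ray(w,uncrop([(307,358)],220,80,3),.026),ray(w,uncrop([(307,366)],220,80,3),.028),ray(w,uncrop([(209,358),(405,358)],220,80,3),.026))
```

```text
[[0.46947748 0.0512508  0.026     ]] [[0.469485   0.04981322 0.028     ]] [[0.44544753 0.05090037 0.026     ]
 [0.49351823 0.05160138 0.026     ]]
```

drive_tool:
  xyz:
    - [0.5,1,-25]
    - [0,0,-35]
    - [0,0,-30]
    - [0,0,-9]
    - [0,0,0]
    - [0,0,0]
  angular:
    - [0,0,0]
    - [0,0,0]
    - [0,0,0]
    - [0,0,0]
    - [0,0,0]
    - [0,0,0]
  fingers: [1,1,1,1,1,1]

```text
time_s: 8.95
position: [0.4698, 0.0507, 0.0121]
tool_rot: [-1.571, -0.002, 0.014]
contact_force: [-0.0, -0.3, 0.8]
finger_gap: 0.0855
```

drive_tool:
  xyz:
    - [0,0,0]
    - [0,0,0]
    - [0,0,0]
    - [0,0,0]
    - [0,0,0]
    - [0,0,0]
  angular:
    - [0,0,0]
    - [0,0,0]
    - [0,0,0]
    - [0,0,0]
    - [0,0,0]
    - [0,0,0]
  fingers: [0.5,0.5,0,0,0,0]

```text
time_s: 9.55
position: [0.4697, 0.051, 0.0129]
tool_rot: [-1.571, -0.004, 0.015]
contact_force: [-0.1, 0.7, 7.9]
finger_gap: 0.0452
```

drive_tool:
  xyz:
    - [0,0,3]
    - [0,0,10]
    - [0,0,25]
    - [0,0,30]
    - [0,0,30]
    - [0,0,10]
    - [0,0,0]
  angular:
    - [0,0,0]
    - [0,0,0]
    - [0,0,0]
    - [0,0,0]
    - [0,0,0]
    - [0,0,0]
    - [0,0,0]
  fingers: [0,0,0,0,0,0,0]

```text
time_s: 10.25
position: [0.469, 0.051, 0.1206]
tool_rot: [-1.571, -0.003, 0.015]
contact_force: [-0.1, 0.0, -1.6]
finger_gap: 0.0453
```

```bash
python3 look.py w10
python3 - <<'E'
import cv2
im=cv2.imread('pics/w10.png');cv2.imwrite('pics/w10c.png',cv2.resize(im[150:350,220:420],None,fx=3,fy=3,interpolation=cv2.INTER_CUBIC))
E
```

```text
10.25 [0.469  0.051  0.1206] [-1.5706 -0.0034  0.015 ] [-0.1  0.  -1.6] 0.04533702273304144
```

View pics/w10c.png

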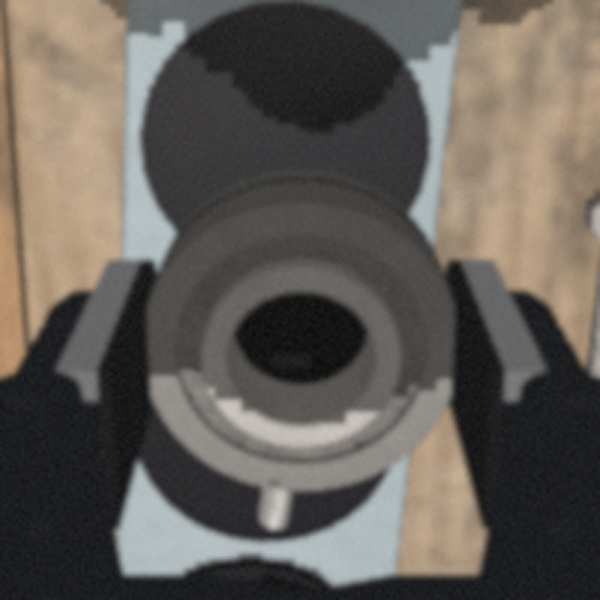

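drive_tool:
  xyz:
    - [17,-6,0]
    - [32,-10,0]
    - [38,-12,0]
    - [38,-12,0]
    - [32,-10,0]
    - [15,-5,0]
    - [5,-1,0]
    - [0,0,-30]
    - [0,0,-30]
    - [0,0,0]
  angular:
    - [0,0,0]
    - [0,0,0]
    - [0,0,0]
    - [0,0,0]
    - [0,0,0]
    - [0,0,0]
    - [0,0,0]
    - [0,0,0]
    - [0,0,0]
    - [0,0,0]
  fingers: [0,0,0,0,0,0,0,0,0,0]

```text
time_s: 11.3
position: [0.6401, -0.0046, 0.0536]
tool_rot: [-1.57, 0.013, 0.015]
contact_force: [-0.8, 0.1, -2.4]
finger_gap: 0.0454
```

drive_tool:
  xyz:
    - [0,0,0]
    - [0,0,0]
  angular:
    - [0,0,0]
    - [0,0,0]
  fingers: [0,0]

```text
time_s: 11.5
position: [0.646, -0.0049, 0.0607]
tool_rot: [-1.571, -0.002, 0.015]
contact_force: [-0.1, 0.3, -2.3]
finger_gap: 0.0454
```

```bash
python3 look.py w11
```

```text
11.5 [ 0.646  -0.0049  0.0607] [-1.5709 -0.0022  0.0152] [-0.1  0.3 -2.3] 0.045449224278765646
```

View pics/w11.png

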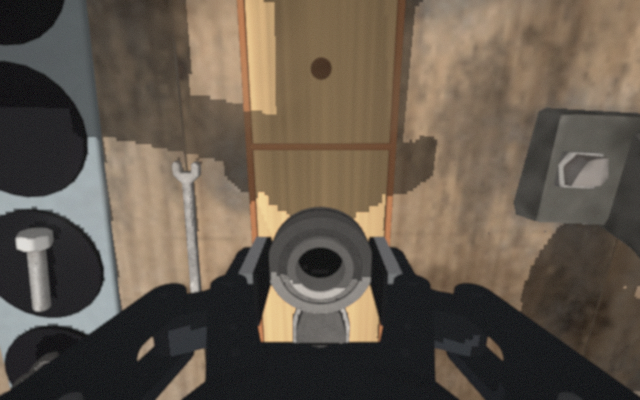

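Run:
```python
from h import *
w=saved('w11')
print(ray(w,(320.5,68),.008),ray(w,[(251,147),(391,147),(259,215),(386,215)],.011), ray(w,[(320,147)],.011),ray(w,[(269.5,255),(370.5,255),(320,208),(320,313)],.0607-.0024+.016))
```

```text
[[0.64378822 0.08366836 0.008     ]] [[ 0.60309899  0.03876692  0.011     ]
 [ 0.68648635  0.04000463  0.011     ]
 [ 0.60629648 -0.00403998  0.011     ]
 [ 0.68656557 -0.00289612  0.011     ]] [[0.64417303 0.03937658 0.011     ]] [[ 6.22380723e-01 -7.49216551e-05  7.43000000e-02]
 [ 6.66799096e-01  5.41010200e-04  7.43000000e-02]
 [ 6.44247224e-01  2.19730983e-02  7.43000000e-02]
 [ 6.45032550e-01 -2.93710031e-02  7.43000000e-02]]
```

drive_tool:
  xyz:
    - [0.5,0,-25]
    - [0,0,-15]
    - [0,0,-7]
    - [0,0,-2.5]
    - [0,0,0]
    - [0,0,0]
  angular:
    - [0,0,0]
    - [0,0,0]
    - [0,0,0]
    - [0,0,0]
    - [0,0,0]
    - [0,0,0]
  fingers: [0,0,0,0,0,0]

```text
time_s: 12.15
position: [0.6455, -0.005, 0.011]
tool_rot: [-1.571, 0.0, 0.015]
contact_force: [-4.9, -0.2, 5.1]
finger_gap: 0.0456
```

drive_tool:
  xyz:
    - [0,0,0]
    - [0,0,0]
    - [0,0,2]
    - [0,0,15]
    - [0,0,35]
    - [0,0,40]
    - [0,0,10]
    - [0,0,0]
  angular:
    - [0,0,0]
    - [0,0,0]
    - [0,0,0]
    - [0,0,0]
    - [0,0,0]
    - [0,0,0]
    - [0,0,0]
    - [0,0,0]
  fingers: [0.64,0.64,0.64,0.64,0.7,1,1,1]

```text
time_s: 12.95
position: [0.6475, -0.0051, 0.1152]
tool_rot: [-1.571, -0.006, 0.015]
contact_force: [0.5, -1.1, -0.4]
finger_gap: 0.0856
```

```bash
python3 look.py w12
```

```text
12.95 [ 0.6475 -0.0051  0.1152] [-1.5711 -0.0063  0.0149] [ 0.5 -1.1 -0.4] 0.0856024490468874
```

View pics/w12.png

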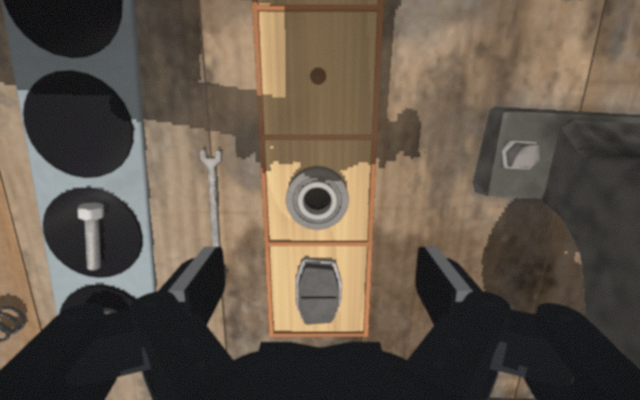

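The bearing is in. Next is the bolt.

drive_tool:
  xyz:
    - [-17,-4,0]
    - [-32,-6,0]
    - [-40,-8,0]
    - [-40,-8,0]
    - [-33,-6,0]
    - [-15,-3,0]
    - [-5,0,0]
    - [0,0,0]
    - [0,0,0]
  angular:
    - [0,0,-1]
    - [0,0,-1]
    - [0,0,-1]
    - [0,0,-1]
    - [0,0,-1]
    - [0,0,-1]
    - [0,0,0]
    - [0,0,0]
    - [0,0,0]
  fingers: [1,1,1,1,1,1,1,1,1]

```text
time_s: 13.9
position: [0.4648, -0.04, 0.1115]
tool_rot: [-1.571, -0.0, -0.089]
contact_force: [0.8, 0.6, 0.4]
finger_gap: 0.0854
```

```bash
python3 look.py w13
python3 - <<'E'
import cv2
im=cv2.imread('pics/w13.png');cv2.imwrite('pics/w13c.png',cv2.resize(im[100:300,220:420],None,fx=3,fy=3,interpolation=cv2.INTER_CUBIC))
E
```

```text
13.9 [ 0.4648 -0.04    0.1115] [-1.5707e+00 -4.0000e-04 -8.9400e-02] [0.8 0.6 0.4] 0.08541799941538449
```

View pics/w13c.png

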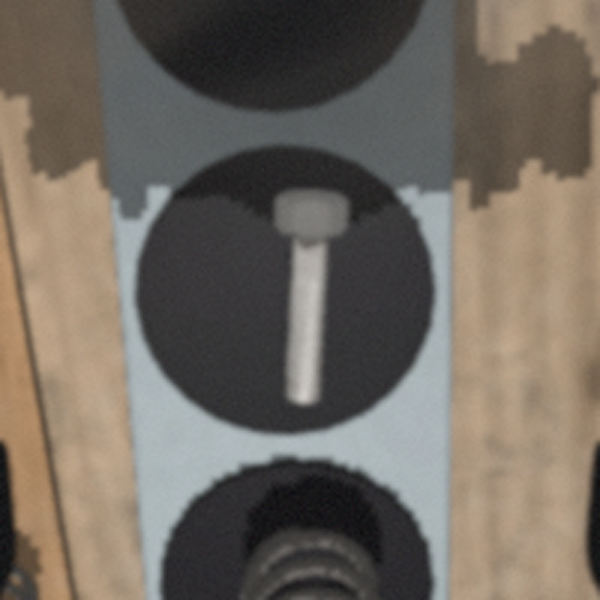

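Run:
```python
from h import *
w=saved('w13')
P=ray(w,uncrop([(312,192),(303,403)],220,100,3),.018);d=P[0]-P[1];print(P.round(4),P.mean(0),np.linalg.norm(d),np.degrees(np.arctan2(-d[0],d[1])))
P=ray(w,uncrop([(312,215),(309,250),(303,390)],220,100,3),.02);d=P[1]-P[2];print(P.round(4),np.degrees(np.arctan2(-d[0],d[1])))
P=ray(w,uncrop([(274,215),(349,215),(289,330),(324,330)],220,100,3),.02);print(P)
```

```text
[[ 0.4687 -0.0141  0.018 ]
 [ 0.4615 -0.0698  0.018 ]] [ 0.46509154 -0.04197149  0.018     ] 0.05621768700016597 -7.3527414691810575
[[ 0.4682 -0.0195  0.02  ]
 [ 0.4667 -0.0282  0.02  ]
 [ 0.4619 -0.0654  0.02  ]] -7.372546418339358
[[ 0.45886122 -0.01861125  0.02      ]
 [ 0.47729682 -0.02026711  0.02      ]
 [ 0.45978115 -0.04870803  0.02      ]
 [ 0.46867898 -0.04950818  0.02      ]]
```

drive_tool:
  xyz:
    - [0.5,0,-25]
    - [0,0,-35]
    - [0,0,-30]
    - [0,0,-9]
    - [0,0,0]
    - [0,0,0]
  angular:
    - [0,0,-2.3]
    - [0,0,0]
    - [0,0,0]
    - [0,0,0]
    - [0,0,0]
    - [0,0,0]
  fingers: [1,1,1,1,0.6,0.5]

```text
time_s: 14.55
position: [0.4656, -0.0401, 0.0135]
tool_rot: [-1.571, -0.002, -0.13]
contact_force: [1.1, -0.7, 1.4]
finger_gap: 0.0595
```

drive_tool:
  xyz:
    - [0,0,0]
    - [0,0,0]
    - [0,0,0]
    - [0,0,0]
    - [0,0,0]
    - [0,0,0]
  angular:
    - [0,0,0]
    - [0,0,0]
    - [0,0,0]
    - [0,0,0]
    - [0,0,0]
    - [0,0,0]
  fingers: [0.3,0.2,0,0,0,0]

```text
time_s: 15.15
position: [0.4653, -0.0401, 0.0141]
tool_rot: [-1.571, -0.003, -0.13]
contact_force: [0.2, 0.9, 6.8]
finger_gap: 0.0163
```

```bash
python3 look.py w14
python3 - <<'E'
import cv2
im=cv2.imread('pics/w14.png');cv2.imwrite('pics/w14c.png',cv2.resize(im[150:350,220:420],None,fx=3,fy=3,interpolation=cv2.INTER_CUBIC))
E
```

```text
15.15 [ 0.4653 -0.0401  0.0141] [-1.5707 -0.0028 -0.1299] [0.2 0.9 6.8] 0.0162969639185402
```

View pics/w14c.png

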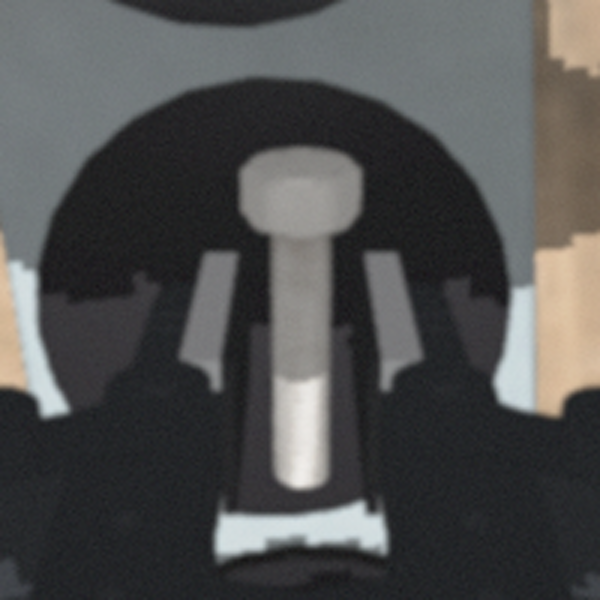

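The jaws stopped at a 16 mm gap, as they would on an 18 mm wide part, although the picture shows a gap between them and the shank. I'll lift and check.

drive_tool:
  xyz:
    - [0,0,3]
    - [0,0,10]
    - [0,0,25]
    - [0,0,30]
    - [0,0,30]
    - [0,0,10]
    - [0,0,0]
  angular:
    - [0,0,0]
    - [0,0,0]
    - [0,0,0]
    - [0,0,0]
    - [0,0,0]
    - [0,0,0]
    - [0,0,0]
  fingers: [0,0,0,0,0,0,0]

```text
time_s: 15.9
position: [0.4652, -0.0402, 0.1224]
tool_rot: [-1.571, -0.004, -0.13]
contact_force: [-0.1, 0.2, -1.3]
finger_gap: 0.0164
```

```bash
python3 look.py w15
python3 - <<'E'
import cv2
im=cv2.imread('pics/w15.png');cv2.imwrite('pics/w15c.png',cv2.resize(im[150:350,220:420],None,fx=3,fy=3,interpolation=cv2.INTER_CUBIC))
E
```

```text
15.9 [ 0.4652 -0.0402  0.1224] [-1.5707 -0.004  -0.1299] [-0.1  0.2 -1.3] 0.016374010628738087
```

View pics/w15c.png

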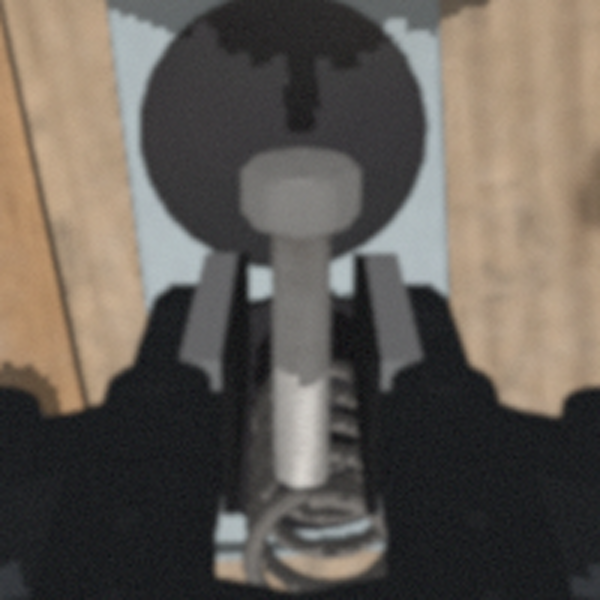

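The bolt is held. I'll carry it to the second bay from the left.

drive_tool:
  xyz:
    - [16,11,0]
    - [30,21,0]
    - [38,27,0]
    - [38,27,0]
    - [32,22,0]
    - [19,13,0]
    - [6,4,0]
    - [0,0,-30]
    - [0,0,-30]
    - [0,0,0]
  angular:
    - [0,0,1]
    - [0,0,1.4]
    - [0,0,1.5]
    - [0,0,1.5]
    - [0,0,1.5]
    - [0,0,1.5]
    - [0,0,0]
    - [0,0,0]
    - [0,0,0]
    - [0,0,0]
  fingers: [0,0,0,0,0,0,0,0,0,0]

```text
time_s: 16.95
position: [0.6384, 0.0839, 0.0552]
tool_rot: [-1.572, 0.013, 0.016]
contact_force: [-1.2, -0.9, -1.2]
finger_gap: 0.0163
```

drive_tool:
  xyz:
    - [0,0,0]
    - [0,0,0]
  angular:
    - [0,0,0]
    - [0,0,0]
  fingers: [0,0]

```text
time_s: 17.15
position: [0.644, 0.0847, 0.0622]
tool_rot: [-1.571, -0.002, 0.016]
contact_force: [-0.2, 0.7, -0.4]
finger_gap: 0.0165
```

```bash
python3 look.py w16
```

```text
17.15 [0.644  0.0847 0.0622] [-1.5706 -0.0021  0.0161] [-0.2  0.7 -0.4] 0.016518809914094757
```

View pics/w16.png

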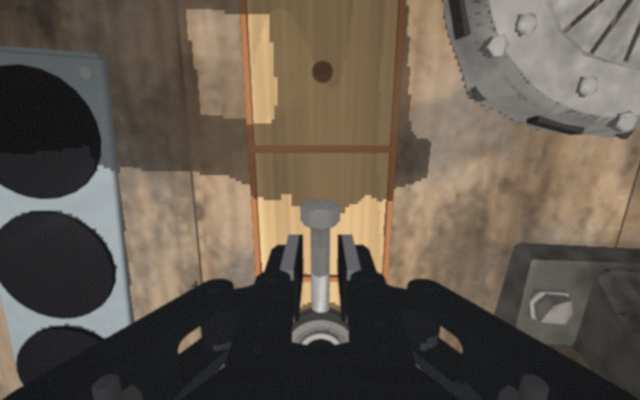

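drive_tool:
  xyz:
    - [0,0.5,-25]
    - [0,0,-15]
    - [0,0,-7]
    - [0,0,-2.5]
    - [0,0,0]
    - [0,0,0]
  angular:
    - [0,0,0]
    - [0,0,0]
    - [0,0,0]
    - [0,0,0]
    - [0,0,0]
    - [0,0,0]
  fingers: [0,0,0,0,0,0]

```text
time_s: 17.8
position: [0.6438, 0.0855, 0.0121]
tool_rot: [-1.571, -0.001, 0.017]
contact_force: [-1.0, -0.0, 1.7]
finger_gap: 0.0166
```

Light contact. Release, lift and move across to the spring.

drive_tool:
  xyz:
    - [0,0,0]
    - [0,0,0]
    - [0,0,2]
    - [0,0,15]
    - [0,0,35]
    - [0,0,45]
    - [0,0,25]
    - [0,0,0]
  angular:
    - [0,0,0]
    - [0,0,0]
    - [0,0,0]
    - [0,0,0]
    - [0,0,0]
    - [0,0,0]
    - [0,0,0]
    - [0,0,0]
  fingers: [0.4,0.4,0.45,0.45,0.6,1,1,1]

```text
time_s: 18.6
position: [0.6463, 0.0858, 0.1397]
tool_rot: [-1.57, -0.011, 0.017]
contact_force: [-0.0, -1.2, 0.5]
finger_gap: 0.0857
```

```bash
python3 look.py w17
```

```text
18.6 [0.6463 0.0858 0.1397] [-1.5697 -0.0112  0.0166] [-0.  -1.2  0.5] 0.08571385643212107
```

View pics/w17.png

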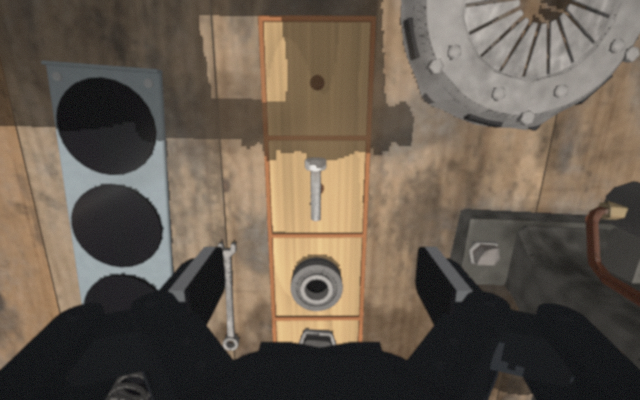

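Run:
```python
from h import *
w=saved('w17')
im=cv2.imread('pics/w17.png');cv2.imwrite('pics/w17c.png',cv2.resize(im[130:330,250:390],None,fx=4,fy=3,interpolation=cv2.INTER_CUBIC))
print(ray(w,[(317.5,82)],.008));P=ray(w,[(316,158),(316.5,220)],.016);print(P,P.mean(0))
print('bearing',ray(w,(316.5,286),.024), ray(w,(317,289),.026))
```

```text
[[0.6431721  0.17172176 0.008     ]]
[[0.64277022 0.11138331 0.016     ]
 [0.64394353 0.05653244 0.016     ]] [0.64335688 0.08395788 0.016     ]
bearing [[ 0.64476739 -0.00408109  0.024     ]] [[ 0.64524037 -0.00590308  0.026     ]]
```

View pics/w17c.png

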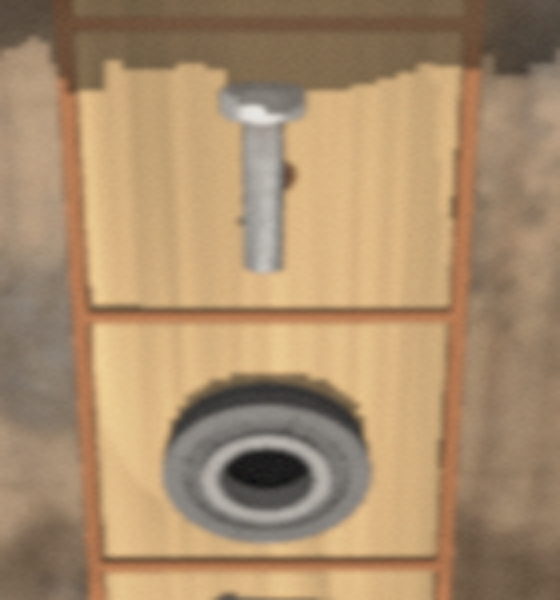

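The bolt is within about 1–2 mm of its bay's middle. Now the spring.

drive_tool:
  xyz:
    - [-15,-17,0]
    - [-28,-32,0]
    - [-31,-36,0]
    - [-31,-36,0]
    - [-31,-36,0]
    - [-28,-32,0]
    - [-16,-18,0]
    - [-6,-7,0]
    - [0,0,0]
    - [0,0,0]
  angular:
    - [0,0,0]
    - [0,0,0]
    - [0,0,0]
    - [0,0,0]
    - [0,0,0]
    - [0,0,0]
    - [0,0,0]
    - [0,0,0]
    - [0,0,0]
    - [0,0,0]
  fingers: [1,1,1,1,1,1,1,1,1,1]

```text
time_s: 19.65
position: [0.458, -0.1281, 0.1331]
tool_rot: [-1.57, -0.0, 0.017]
contact_force: [-0.1, 0.4, 0.2]
finger_gap: 0.085
```

```bash
python3 look.py w18
python3 - <<'E'
import cv2
im=cv2.imread('pics/w18.png');cv2.imwrite('pics/w18c.png',cv2.resize(im[100:300,220:420],None,fx=3,fy=3,interpolation=cv2.INTER_CUBIC))
E
```

```text
19.65 [ 0.458  -0.1281  0.1331] [-1.5704e+00 -3.0000e-04  1.6800e-02] [-0.1  0.4  0.2] 0.08503261224859995
```

View pics/w18c.png

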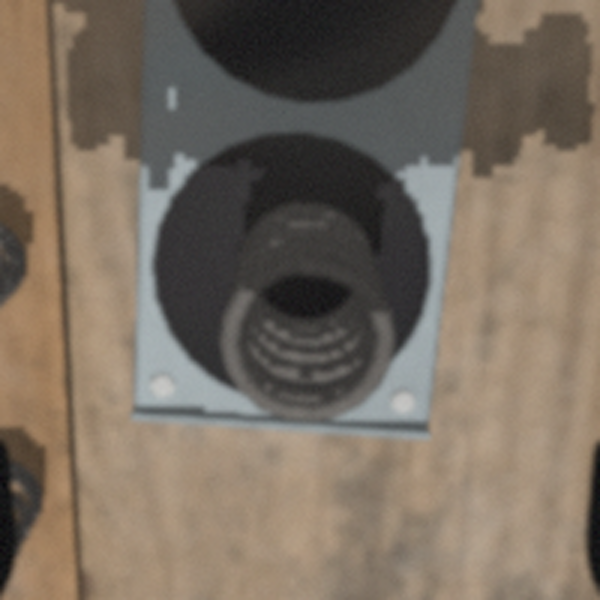

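Run:
```python
from h import *
w=saved('w18')
print(ray(w,uncrop([(308,334),(222,334),(394,334),(308,418)],220,100,3),.075)); print(ray(w,uncrop([(310,203)],220,100,3),.012)); print(ray(w,uncrop([(243,260),(383,260)],220,100,3),.012))
```

```text
[[ 0.45826279 -0.12684715  0.075     ]
 [ 0.43941982 -0.12715853  0.075     ]
 [ 0.47710833 -0.12653573  0.075     ]
 [ 0.45863812 -0.14675264  0.075     ]]
[[ 0.45900603 -0.10988937  0.012     ]]
[[ 0.44045175 -0.12649494  0.012     ]
 [ 0.47988528 -0.12584091  0.012     ]]
```

drive_tool:
  xyz:
    - [0.5,-0.5,-20]
    - [0,0,-25]
    - [0,0,-30]
    - [0,0,-25]
    - [0,0,-10]
    - [0,0,0]
    - [0,0,0]
  angular:
    - [0,0,0]
    - [0,0,0]
    - [0,0,0]
    - [0,0,0]
    - [0,0,0]
    - [0,0,0]
    - [0,0,0]
  fingers: [1,1,1,1,1,1,1]

```text
time_s: 20.4
position: [0.4589, -0.1289, 0.0239]
tool_rot: [-1.571, -0.001, 0.017]
contact_force: [-0.6, 0.3, 0.9]
finger_gap: 0.0855
```

drive_tool:
  xyz:
    - [0,0,0]
    - [0,0,0]
    - [0,0,0]
    - [0,0,0]
    - [0,0,0]
    - [0,0,0]
    - [0,0,0]
  angular:
    - [0,0,0]
    - [0,0,0]
    - [0,0,0]
    - [0,0,0]
    - [0,0,0]
    - [0,0,0]
    - [0,0,0]
  fingers: [0.6,0.5,0.4,0,0,0,0]

```text
time_s: 21.1
position: [0.4584, -0.1292, 0.0243]
tool_rot: [-1.571, -0.002, 0.016]
contact_force: [-0.7, 1.0, 5.1]
finger_gap: 0.0377
```

drive_tool:
  xyz:
    - [0,0,3]
    - [0,0,10]
    - [0,0,25]
    - [0,0,30]
    - [0,0,30]
    - [0,0,10]
    - [0,0,0]
    - [0,0,0]
  angular:
    - [0,0,0]
    - [0,0,0]
    - [0,0,0]
    - [0,0,0]
    - [0,0,0]
    - [0,0,0]
    - [0,0,0]
    - [0,0,0]
  fingers: [0,0,0,0,0,0,0,0]

```text
time_s: 21.9
position: [0.457, -0.1288, 0.1304]
tool_rot: [-1.57, 0.002, 0.017]
contact_force: [-1.2, -0.6, -1.3]
finger_gap: 0.0375
```

```bash
python3 look.py w19
```

```text
21.9 [ 0.457  -0.1288  0.1304] [-1.5702  0.0017  0.0166] [-1.2 -0.6 -1.3] 0.037522722805840625
```

View pics/w19.png

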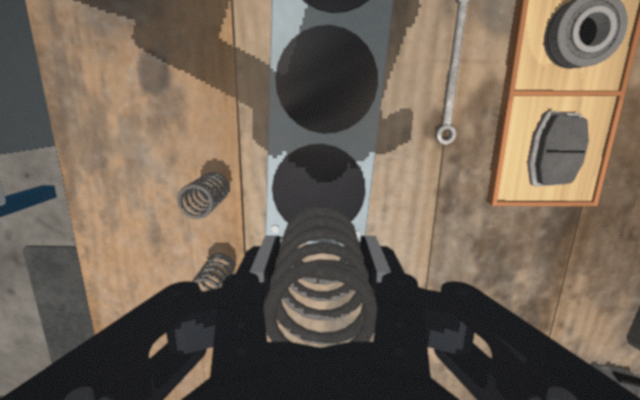

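The spring is held upright. I'll carry it to the left bay.

drive_tool:
  xyz:
    - [10,16,0]
    - [18,30,0]
    - [21,34,0]
    - [21,34,0]
    - [21,34,0]
    - [21,34,0]
    - [21,34,0]
    - [21,34,0]
    - [18,30,0]
    - [13,20,0]
  angular:
    - [0,0,0]
    - [0,0,0]
    - [0,0,0]
    - [0,0,0]
    - [0,0,0]
    - [0,0,0]
    - [0,0,0]
    - [0,0,0]
    - [0,0,0]
    - [0,0,0]
  fingers: [0,0,0,0,0,0,0,0,0,0]

```text
time_s: 22.95
position: [0.6429, 0.1731, 0.1286]
tool_rot: [-1.571, 0.003, 0.018]
contact_force: [0.6, -0.5, -1.5]
finger_gap: 0.0379
```

drive_tool:
  xyz:
    - [0,0,-20]
    - [0,0,-30]
    - [0,0,-10]
    - [0,0,0]
    - [0,0,0]
    - [0,0,0]
  angular:
    - [0,0,0]
    - [0,0,0]
    - [0,0,0]
    - [0,0,0]
    - [0,0,0]
    - [0,0,0]
  fingers: [0,0,0,0,0,0]

```text
time_s: 23.55
position: [0.6438, 0.171, 0.0727]
tool_rot: [-1.57, -0.003, 0.016]
contact_force: [0.2, -0.6, -1.0]
finger_gap: 0.0378
```

```bash
python3 look.py w20
```

```text
23.55 [0.6438 0.171  0.0727] [-1.5702 -0.0025  0.0163] [ 0.2 -0.6 -1. ] 0.0377648837953914
```

View pics/w20.png

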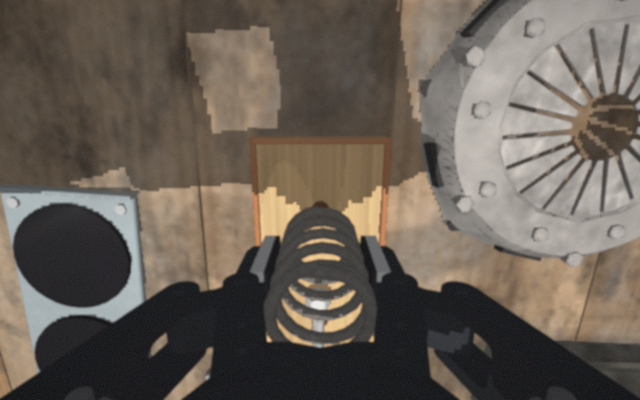

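drive_tool:
  xyz:
    - [0,0,-20]
    - [0,0,-18]
    - [0,0,-9]
    - [0,0,-3]
    - [0,0,0]
    - [0,0,0]
  angular:
    - [0,0,0]
    - [0,0,0]
    - [0,0,0]
    - [0,0,0]
    - [0,0,0]
    - [0,0,0]
  fingers: [0,0,0,0,0,0]

```text
time_s: 24.2
position: [0.6436, 0.1711, 0.0224]
tool_rot: [-1.57, -0.002, 0.017]
contact_force: [0.6, 0.1, 0.6]
finger_gap: 0.0379
```

drive_tool:
  xyz:
    - [0,0,-0.5]
    - [0,0,0]
    - [0,0,0]
    - [0,0,0]
    - [0,0,0]
  angular:
    - [0,0,0]
    - [0,0,0]
    - [0,0,0]
    - [0,0,0]
    - [0,0,0]
  fingers: [0,0,0.65,0.65,0.65]

```text
time_s: 24.7
position: [0.6428, 0.1709, 0.0206]
tool_rot: [-1.571, 0.0, 0.017]
contact_force: [0.5, 0.1, -0.3]
finger_gap: 0.0554
```

drive_tool:
  xyz:
    - [0,0,10]
    - [0,0,25]
    - [0,0,40]
    - [0,0,40]
    - [0,0,30]
    - [-40,0,10]
    - [-40,0,0]
    - [-40,0,0]
    - [-20,0,0]
    - [0,0,0]
  angular:
    - [0,0,0]
    - [0,0,0]
    - [0,0,0]
    - [0,0,0]
    - [0,0,0]
    - [0,0,0]
    - [0,0,0]
    - [0,0,0]
    - [0,0,0]
    - [0,0,0]
  fingers: [0.65,0.65,0.65,0.65,0.7,0.8,0.8,0.8,0.8,0.8]

```text
time_s: 25.7
position: [0.5002, 0.1708, 0.1768]
tool_rot: [-1.571, 0.001, 0.018]
contact_force: [0.9, 0.3, 0.4]
finger_gap: 0.0682
```

```bash
python3 look.py w21
python3 - <<'E'
from h import *
for n in ["scene","top"]:
    cv2.imwrite(f"pics/{n}1.png",manip.capture(n)[:,:,::-1])
im=cv2.imread('pics/top1.png');cv2.imwrite('pics/top1c.png',cv2.resize(im[110:280,205:425],None,fx=3.4,fy=3.4,interpolation=cv2.INTER_CUBIC))
E
```

```text
25.7 [0.5002 0.1708 0.1768] [-1.5708e+00  5.0000e-04  1.7700e-02] [0.9 0.3 0.4] 0.06822781723885982
```

View pics/w21.png

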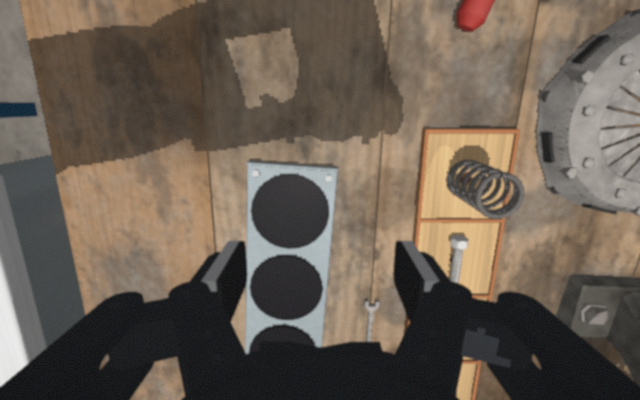

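View pics/top1c.png

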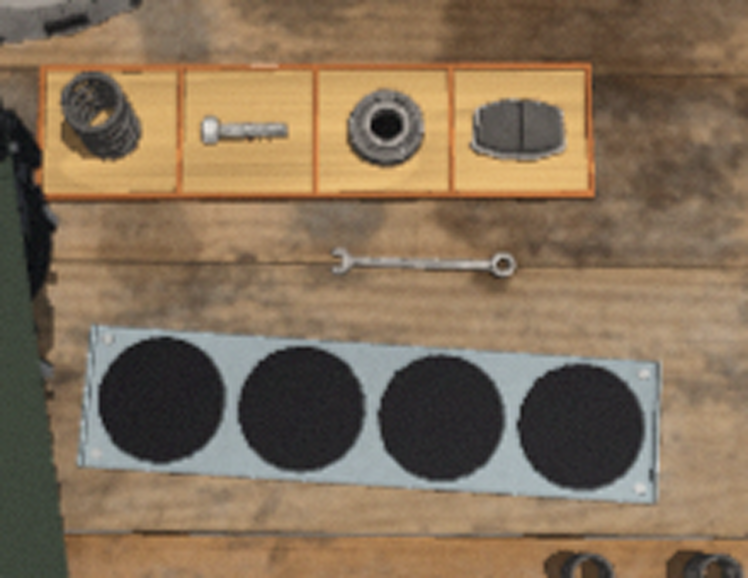

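View pics/scene1.png

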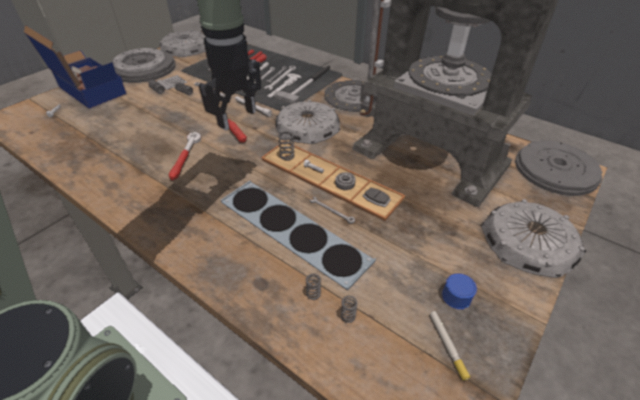

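The order is right and the spring is standing upright. I'll check the final positions with numbers.

Run:
```python
from h import *
t=fixed('top')
for n,p,z,b in [('springtop',(92,100),.074,(.6432,.1712)),('bolt',(245,130),.016,(.6443,.0833)),('bearing',(386,128),.024,(.646,-.005)),('pad',(518,129),.015,(.6475,-.093))]:
    P=ray(t,uncrop([p],205,110,3.4),z)[0];print(n,P.round(4),((P[:2]-b)*1000).round(1))
w=saved('w21');print('springtop wrist',ray(w,(497,192),.074))
```

```text
springtop [0.6434 0.1701 0.074 ] [ 0.2 -1.1]
bolt [0.6431 0.0837 0.016 ] [-1.2  0.4]
bearing [ 0.6431 -0.007   0.024 ] [-2.9 -2. ]
pad [ 0.6461 -0.0921  0.015 ] [-1.4  0.9]
springtop wrist [[0.638821   0.17515342 0.074     ]]
```

Run:
```python
from plant import manip
print(manip.get_state()['joint_velocities'].round(3)); print(manip.job_done()); print(manip.get_state()['time_s'])
```

```text
[-0.007  0.016 -0.009  0.001  0.    -0.001]
the job is handed in; nothing more can be done
None
the job is handed in; nothing more can be done
```

All four parts are in the tray in reverse order, and I handed the job in at about 26 s of the 88 s allowed. From the left, the bays hold the spring, bolt, bearing and pad. Each part is the same way up as before. The gripper has let go and is clear of everything.

- **Position in the bays:** from the top camera, the spring, bolt and pad are within about 1–2 mm of their bay centres.
- **Bearing:** the top view read it about 3.5 mm off centre. An earlier wrist view had put it within about 1–1.5 mm.
- **Spring:** a rough wrist reading of its top, taken at the edge of the picture, was about 5–6 mm away from the top camera's. Both place it well inside its bay.
- **Bolt:** while gripped, the picture showed the fingers standing off the visible shank, though the gap reading fitted an 18 mm wide part. It lifted and set down normally.
- **Forces:** the readings I saw stayed under 10 N throughout.

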